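# Set a panel up under the pen of a line-ruling jig

### The arm

A 7-joint arm with a two-finger parallel gripper is mounted at the origin on the work surface. World frame = base frame: x ahead of the robot, y to its left, z up, the work surface at z = 0. Lengths are in m, angles in rad, forces in N, time in s.
With the tool pointing down it reaches from about 0.425 to 0.925 m from the base axis. Payload 6.8 kg.
Tool frame: the origin (TCP) lies midway between the tips of the shut fingers; the grasp point (between the pads) lies 19 mm behind it (bot.pinch_z is the distance from the TCP to the grasp point, in m); z points along the fingers, y is the line along which they close (so a half turn about z gives the same grasp; the last joint's range is limited). The gripper opens to 85 mm and grips with 20 to 120 N. Pads are 22 mm wide; open, the fingers measure 114 mm over their backs; the gripper's body (76 mm by 85 mm) begins 54 mm behind the grasp point. The pads swing forward as they close: fully open they stand 13 mm farther back than shut.
Start: joints at [1.229, 0.477, 0.022, 1.555, -0.011, 1.109, -0.083], TCP at [0.156, -0.657, 0.231] pointing down, gripper open.
Joint ranges: [-2.96, 2.96], [-0.34, 2.1], [-1.41, 1.46], [0.24, 2.44], [-1.37, 4.51], [0.17, 1.92], [-2.96, 2.96]. Speed limits (rad/s): [2.39, 2.39, 3.14, 3.14, 3.14, 3.14, 3.14].

### API

Orientations are given as a unit quaternion [w, x, y, z].
In Python, from station import bot, imaging gives the robot as it stands. The module is installed in compiled form; this text tells all that it offers.
- The arm moves only by the tool carry_out, never from a script. Its argument "targets" is a list of rows, each a list of 5 numbers: the shift along the tool's x, y, z in cm, then the turn about the tool's z in degrees, then the opening, from -1 (shut) to 1 (fully open). In form: [[x, y, z, yaw, gripper], ...]. A call has 1 to 12 rows; each row shifts and turns the commanded pose from where the row before left it, along the tool's axes as they then stand; what a row does not reach is not made up. A row lasts 1/10 s, in which the tool goes at most 50 mm and 8.59 degrees, less where a joint would pass 70% of its speed; a pose out of reach is approached as far as the arm can. A call is refused whole if a number of a shift passes 5 or a number of a turn 8.59, either way. A call with a gripper value outside its range is refused whole. The fingers move at their own pace and stop on an object; "force" is the grip in N (left out, the last holds). Time passes only in rows, so rows that do not move let the fingers close. It gives the time, the measured TCP pose, the force, the opening and the grip force at its end, in the units of the state.
- bot.get_obs(): the state, without advancing time (a new reading comes with each control period).
- imaging.read_camera(name): name is "scene" or "top"; returns the picture (400x640x3 uint8, red, green, blue); there is no depth.
- imaging.calibration(name): a dict with "fx", "fy", "cx", "cy" (pixels), "extrinsics" (4x4, takes a point from world to camera coordinates). Camera axes: x right, y up, looking along -z (the intrinsics and any distortion apply to the point x, -y, -z); pixel columns grow to the right and rows downward; lengths in m; the calibration is good to about 2 mm. A picture is of the moment at which its call begins. calibration takes no time and is no camera call.
- bot.hand_in(): hands the job in; it is judged then, once.
The state is a dict: "t": time; "q": joint angles; "joint_vel": joint speeds; "joint_torque": joint torques, N m; "eef_pos": TCP position; "tool_rot": TCP orientation; "contact_force": force on the tool from outside, world axes, zero at the start; "torque": the same for the moment, N m; "gripper_width": opening from 0.0 (shut) to 1.0 (fully open); "grasp_force": force on a finger pad.
Only numpy, scipy, OpenCV 4.12 (cv2) and the standard library are available. Lean on these libraries where they do the work, as an engineer would, in place of code of your own. Each camera call takes 0.05 s, during which the arm holds its last target. There are 200 camera calls.

### The job

Get the line-ruling jig ready on the long wooden panel: first lift the pen fully with the lever on the head, then lay the long panel flat on the sloped bed, lengthways up the slope, centred across the bed, with its lower end touching the ledge, and let go of it. Then, with the pen still up, slide the head along its rail until the pen is over the middle of the panel's width, and put the lever all the way down again so that the pen rests on the panel. Leave the other two panels where they are.

Things in the scene. Friction and masses are not known exactly. Their poses are not given: they have to be found in the camera images.
- panel: the long plain wooden panel, 150 x 60 x 14 mm, 90 g, the longest of three loose panels lying flat on the table; origin at the centre of its underside, x along its length, z up
- bed: the jig's white board bed, 161 mm up the slope x 130 mm wide, sloping 0.21 rad. Origin on its top face where it meets the ledge, mid-width, 35 mm above the table; x up the slope, y across, z normal. The ledge at the low end (robot side) is an aluminium strip, y -30 to 30 mm, x -10 to 0, 12 mm above the bed. A seated long panel has its origin at x = 75 mm, y = 0, z = 0 here
- jig: the ruling jig, fixed to the table: plywood base 260 x 290 x 14 mm, a rail at its back 150 mm high, along y, between end posts at y = +-137 mm. Origin at the centre of the base's underside, x away from the robot, z up. The bed takes its right half (y = -65 mm); the head is parked over its left half
- head (a joint): travel in m (0 to 0.18) of the grey head along the rail: 0 at the left end, growing to the right (the jig's -y); 0.14 puts the pen over the bed's mid-line. Slides with about 2 N and stays. The head is 50 mm wide, 97 to 172 mm above the table; the pen stands up to 205 mm (227 mm lifted). It may be moved by its lever
- lever (a joint): angle in rad of the pen-lift lever on the front of the head: 0 fully down (pen down; lever points to the jig's -x, 0.35 rad below level), 1.0 fully up (0.65 rad above level, pen lifted 22 mm). It swings about an axis along the jig's y, takes about 1.5 N at its grip and stays where it is left
- lever_grip (a point): the centre of the lever's black grip, a barrel 20 mm in diameter and 26 mm long along the jig's y, with flat ends that can be pinched from above; 78 mm from the pivot
- lever_pivot (a point): the lever's pivot, 165 mm above the table, on the front of the head, 22 mm in front (-x of the jig) of the pen's axis; moves with the head
- nib: the sprung tip of the pen (a white marker 17 mm in diameter, upright in the head); origin at the very tip. It gives up to 7 mm and is made to press lightly on a panel lying on the bed when the lever is down
- square_panel: a square wooden panel, 85 x 85 x 14 mm, not wanted; origin at the centre of its underside
- short_panel: a short wooden panel, 95 x 60 x 14 mm, not wanted; origin at the centre of its underside
Mind the look-alikes: they are no part of the job. What is shaped like the panel but orange is not meant.

How it is judged:
By the outcome, as a careful person would: the job done as asked, in the order asked, and still so for the second after the job is handed in, with the robot touching nothing.
It also fails if it takes over 64 s, if anything falls off the work surface, if the arm or the gripper's body presses on something with over 40 N, if the wrist force passes 120 N, or if a joint passes its speed limit or range.

## Working session

There is one attempt and no reset: what is moved stays moved. The work goes in short steps, Python scripts to look and compute and a tool call to move; the robot and the scene stay as the last step left them, time stands still between calls to the robot, and variables do not carry over. Pictures are saved under pics/ and viewed, at most 10 in all, crops included, and the job is handed in when it is done.

Besides the shell and the picture viewer there is one more tool, called after ">>>" as a command line: name --pt "numbers of a row" for each row, then --argument value for the rest. carry_out: Moves the arm, as the interface text tells. Its arguments: {"type":"object","properties":{"targets":{"type":"array"},"force":{"type":"number"}},"required":["targets"]}

```bash
mkdir -p pics; python3 - <<'E'
from station import bot, imaging
import cv2,numpy as np
for n in("scene","top"):
    im=imaging.read_camera(n); cv2.imwrite(f"pics/{n}0.png",im[...,::-1])
    c=imaging.calibration(n); print(n,c["fx"],c["fy"],c["cx"],c["cy"],[k for k in c]); print(np.round(c["extrinsics"],4))
o=bot.get_obs(); print(o, bot.pinch_z)
E
```

```text
scene 519.6039231513223 519.6039231513223 332.6002123622688 195.24405573616556 ['fx', 'fy', 'cx', 'cy', 'extrinsics']
[[-0.5918  0.8061  0.0027  0.4026]
 [-0.6629 -0.4886  0.5673  0.283 ]
 [ 0.4586  0.3339  0.8235 -1.493 ]
 [ 0.      0.      0.      1.    ]]
top 471.0502937418438 471.0502937418438 327.7870408258462 194.60444743909096 ['fx', 'fy', 'cx', 'cy', 'extrinsics']
[[-4.2000e-03 -9.9970e-01  2.4200e-02 -8.2500e-02]
 [ 9.8200e-01  5.0000e-04  1.8860e-01 -6.0670e-01]
 [-1.8860e-01  2.4600e-02  9.8170e-01 -1.1487e+00]
 [ 0.0000e+00  0.0000e+00  0.0000e+00  1.0000e+00]]
{'t': 0.1, 'q': array([ 1.22894293,  0.47773622,  0.02235519,  1.55633109, -0.01152891,
        1.10926802, -0.08308591]), 'joint_vel': array([-0.00167967, -0.00327618, -0.00049799, -0.00323754,  0.00116842,
        0.00086367,  0.00151265]), 'joint_torque': array([ 5.48319571e-03, -5.97760606e+01,  1.61412198e+00, -2.81953293e+01,
        1.28602283e-02,  5.11719642e-03, -9.30059997e-06]), 'eef_pos': array([ 0.15622288, -0.65614392,  0.23041963]), 'tool_rot': array([-7.94705156e-04,  9.93176765e-01,  1.16615869e-01, -1.42316505e-04]), 'contact_force': array([-1.52087103, -0.26183164, -1.0261799 ]), 'torque': array([0.00462288, 0.00599261, 0.0148383 ]), 'grasp_force': 0.0, 'gripper_width': 0.9988533554201603} 0.0187
```

View pics/scene0.png

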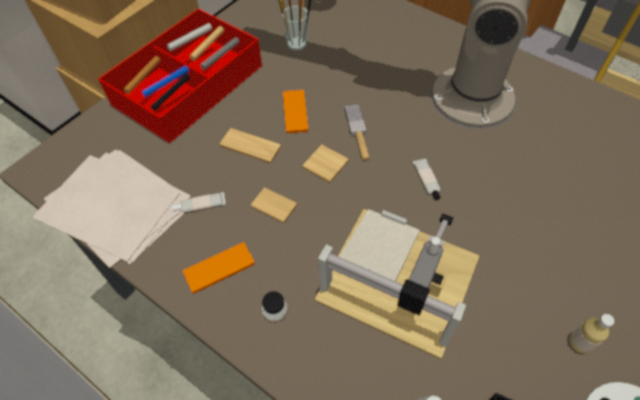

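View pics/top0.png

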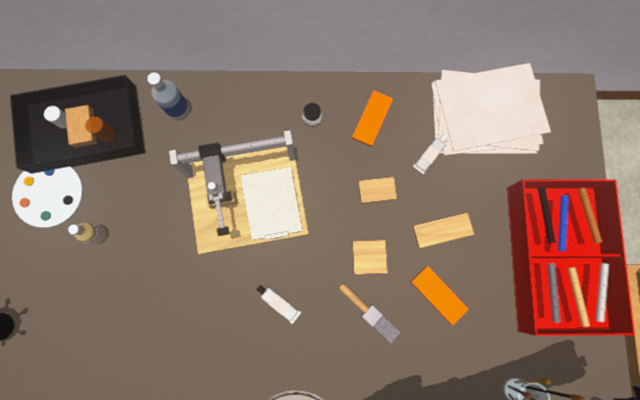

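The scene picture shows the jig at about (395,270), with the lever grip at (447,219). The long panel is at (250,145). In the top view the long panel is at (443,230), the square one at (370,257), the short one at (378,190), the bed at (271,203) and the grip at (222,231).

```bash
cat > h.py <<'E'
from station import bot, imaging
import cv2,numpy as np
def cal(n):
    c=imaging.calibration(n); return c,c["extrinsics"][:3,:3],c["extrinsics"][:3,3]
def ray(n,p):
    c,R,t=cal(n); d=np.array([(p[0]-c["cx"])/c["fx"],-(p[1]-c["cy"])/c["fy"],-1.])
    return -R.T@t, R.T@d
def onz(n,p,z):
    o,d=ray(n,p); return o+d*(z-o[2])/d[2]
def tri(a,b):  # scene px, top px
    o1,d1=ray("scene",a);o2,d2=ray("top",b)
    s=np.linalg.lstsq(np.c_[d1,-d2],o2-o1,rcond=None)[0]
    p,q=o1+d1*s[0],o2+d2*s[1]; return (p+q)/2,np.linalg.norm(p-q)
def proj(n,X):
    c,R,t=cal(n); x=R@np.asarray(X,float)+t; return np.array([c["cx"]+c["fx"]*x[0]/-x[2],c["cy"]-c["fy"]*x[1]/-x[2]])
def blobs(m,amin=150):
    cs,_=cv2.findContours(m.astype(np.uint8)*255,cv2.RETR_EXTERNAL,cv2.CHAIN_APPROX_NONE)
    return [c for c in cs if cv2.contourArea(c)>amin]
E
python3 - <<'E'
from h import *
for n in("top","scene"):
    im=cv2.imread(f"pics/{n}0.png"); hsv=cv2.cvtColor(im,cv2.COLOR_BGR2HSV)
    wood=cv2.inRange(hsv,(12,70,140),(28,190,255))
    for c in blobs(wood):
        r=cv2.minAreaRect(c); P=np.array([onz(n,p,.014)[:2] for p in c[:,0].astype(float)],np.float32)
        R=cv2.minAreaRect(P*1000); print(n,"wood",np.round(r[0]),np.round(R[0]),np.round(R[1]),round(R[2],1))
    wh=cv2.inRange(hsv,(0,0,170),(40,60,255))
    for c in blobs(wh,1500):
        r=cv2.minAreaRect(c);print(n,"white",np.round(r[0]),np.round(cv2.boxPoints(r)).tolist(), cv2.approxPolyDP(c,5,True)[:,0].tolist())
for n,(x,y,w,h) in dict(top=(165,120,150,140),scene=(300,190,190,170)).items():
    im=cv2.imread(f"pics/{n}0.png")[y:y+h,x:x+w]; globals()[n]=cv2.resize(im,None,fx=400/w,fy=400/w,interpolation=cv2.INTER_CUBIC)
b=np.zeros((400,800,3),np.uint8); b[:top.shape[0],:400]=top[:400]; b[:scene.shape[0],400:]=scene[:400]; cv2.imwrite("pics/crop.png",b)
E
```

```text
top wood [353. 298.] [ 347. -148.] [91. 20.] 45.2
top wood [578. 297.] [ 348. -732.] [147.  19.] 8.6
top wood [633. 317.] [ 298. -869.] [ 32. 269.] 82.5
top wood [370. 257.] [ 451. -192.] [89. 89.] 2.1
top wood [ 84. 232.] [517. 547.] [43. 47.] 75.3
top wood [444. 230.] [ 521. -389.] [ 64. 154.] 13.7
top wood [590. 215.] [ 561. -786.] [148.  15.] 11.7
top wood [377. 189.] [ 630. -217.] [64. 99.] 6.8
top wood [245. 199.] [605. 132.] [248. 294.] 10.3
top wood [ 78. 125.] [808. 590.] [104.  63.] 11.0
top white [271. 204.] [[240.0, 175.0], [291.0, 166.0], [302.0, 233.0], [252.0, 242.0]] [[290, 167], [241, 176], [252, 239], [301, 230]]
top white [626. 181.] [[598.0, 100.0], [637.0, 96.0], [655.0, 261.0], [615.0, 266.0]] [[598, 100], [606, 178], [618, 183], [627, 263], [639, 263], [638, 105]]
top white [476. 114.] [[397.0, 78.0], [536.0, 53.0], [554.0, 150.0], [415.0, 175.0]] [[530, 63], [475, 73], [442, 70], [431, 84], [435, 140], [413, 166], [424, 173], [440, 152], [536, 153], [541, 134], [550, 129]]
scene wood [596. 331.] [475. 533.] [38. 45.] 6.7
scene wood [385. 312.] [702. 149.] [ 82. 292.] 10.3
scene wood [452. 274.] [536. 225.] [146.  85.] 10.5
scene wood [413. 258.] [553. 134.] [146.  27.] 9.4
scene wood [273. 204.] [ 629. -217.] [65. 99.] 7.1
scene wood [325. 162.] [ 450. -193.] [91. 90.] 2.2
scene wood [362. 144.] [ 345. -149.] [94. 19.] 45.6
scene wood [250. 144.] [ 520. -390.] [ 67. 155.] 13.4Traceback (most recent call last):
  File "<stdin>", line 6, in <module>
  File "h.py", line 9, in onz
    o,d=ray(n,p); return o+d*(z-o[2])/d[2]
        ~~~^^^^^
  File "h.py", line 6, in ray
    c,R,t=cal(n); d=np.array([(p[0]-c["cx"])/c["fx"],-(p[1]-c["cy"])/c["fy"],-1.])
          ~~~^^^
  File "h.py", line 4, in cal
    c=imaging.calibration(n); return c,c["extrinsics"][:3,:3],c["extrinsics"][:3,3]
ValueError: time passes only in moves, steps and waits
```

```bash
sed -i 's/^def cal(n):/C={}\ndef cal(n):/; s/^    c=imaging.calibration(n); return.*/    if n not in C: C[n]=imaging.calibration(n)\n    c=C[n]; return c,c["extrinsics"][:3,:3],c["extrinsics"][:3,3]/' h.py
python3 - <<'E'
from h import *
im=cv2.imread("pics/top0.png"); hsv=cv2.cvtColor(im,cv2.COLOR_BGR2HSV)
wood=cv2.inRange(hsv,(12,70,140),(28,190,255))
c=[c for c in blobs(wood,5000)][0]
a=cv2.approxPolyDP(c,4,True)[:,0]; print(a.tolist())
print([np.round(onz("top",p,.014)[:2]*1000).tolist() for p in a.astype(float)])
# bed corners: low z .035, high z .035+.161*sin .21
for p,z in(((251.5,240.5),.035),((301.5,231),.035),((240.5,175.5),.0686),((290.5,166.5),.0686)): print("bed",np.round(onz("top",p,z)*1000))
g=tri((447,219),(222,231));print("grip",np.round(g[0]*1000),g[1])
for n,(x,y,w,h) in dict(top=(165,120,150,140),scene=(300,190,190,170)).items():
    i2=cv2.imread(f"pics/{n}0.png")[y:y+h,x:x+w]; globals()[n]=cv2.resize(i2,None,fx=400/w,fy=400/w,interpolation=cv2.INTER_CUBIC)
b=np.zeros((400,800,3),np.uint8); b[:top.shape[0],:400]=top[:400]; b[:scene.shape[0],400:]=scene[:400]; cv2.imwrite("pics/crop.png",b)
E
```

```text
[[286, 146], [226, 156], [226, 189], [232, 191], [230, 201], [234, 191], [238, 202], [221, 207], [230, 232], [221, 236], [216, 232], [216, 209], [207, 200], [202, 161], [189, 163], [198, 254], [308, 233], [296, 162], [289, 159]]
[[749.0, 28.0], [721.0, 189.0], [630.0, 185.0], [625.0, 169.0], [598.0, 174.0], [625.0, 164.0], [595.0, 152.0], [582.0, 197.0], [516.0, 171.0], [505.0, 194.0], [516.0, 207.0], [576.0, 209.0], [600.0, 234.0], [707.0, 252.0], [701.0, 286.0], [459.0, 251.0], [513.0, -33.0], [704.0, 0.0], [713.0, 19.0]]
bed [491. 111.  35.]
bed [516. -16.  35.]
bed [654. 139.  69.]
bed [678.  12.  69.]
grip [503. 166. 145.] 0.0009843778088283756
```

View pics/crop.png

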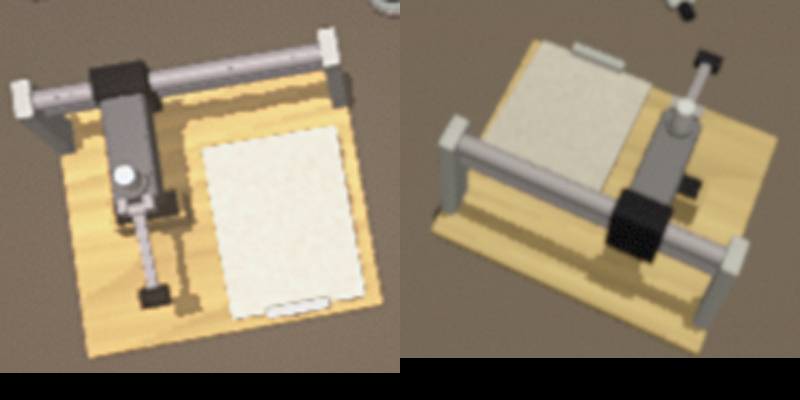

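The crop shows the lever pointing forward and low, with its black grip at top px (222,231) and scene px (447,219). The ledge strip sits on the bed's lower edge near top px (276,235). Next I'll refine the yaw, bed, ledge and grip positions.

```bash
python3 - <<'E'
from h import *
im={n:cv2.imread(f"pics/{n}0.png") for n in("top","scene")}
g={n:cv2.cvtColor(im[n],cv2.COLOR_BGR2GRAY).astype(np.float32) for n in im}
# grip centroids
ctr={}
for n,(u,v) in dict(scene=(447,219),top=(222,231)).items():
    s=g[n][v-7:v+8,u-9:u+10]; m=s<60
    k,l,st,ce=cv2.connectedComponentsWithStats(m.astype(np.uint8)); i=1+np.argmax(st[1:,4]); ctr[n]=ce[i]+[u-9,v-7]; print(n,ctr[n],st[i])
G,e=tri(ctr["scene"],ctr["top"]); print("grip",np.round(G*1000,1),e*1000)
# base edges line fit in world at z=.014 from top
hsv=cv2.cvtColor(im["top"],cv2.COLOR_BGR2HSV)
def edge(a,b,z,f):  # mask function, sample normals across segment a->b in px, find boundary
    pass
base=((hsv[...,2]>150)).astype(np.uint8)
def fit(a,b,z,img,th,trim=.12):
    a,b=np.array(a,float),np.array(b,float); d=(b-a)/np.linalg.norm(b-a); nn=np.array([-d[1],d[0]]); P=[]
    for s in np.linspace(trim,1-trim,40):
        t=np.linspace(-5,5,101); q=(a+(b-a)*s)+t[:,None]*nn
        pr=cv2.remap(img,q[:,0].astype(np.float32)[None],q[:,1].astype(np.float32)[None],cv2.INTER_LINEAR)[0]
        gr=np.abs(np.gradient(cv2.GaussianBlur(pr[None],(1,1),0)[0] if 0 else pr)); P.append(onz("top",q[np.argmax(np.convolve(gr,np.ones(9),'same'))],z)[:2]*1000)
    P=np.array(P); l=cv2.fitLine(P.astype(np.float32),cv2.DIST_HUBER,0,.1,.1).ravel(); return np.degrees(np.arctan2(l[1],l[0])),l[2:]
S=hsv[...,1].astype(np.float32); V=hsv[...,2].astype(np.float32)
for nm,a,b,z,i in(("base front",(198,254),(308,233),.014,V),("base right",(308,233),(297,165),.014,V),("base left",(198,254),(190,175),.014,V),
  ("bed left",(251.5,240.5),(240.5,175.5),.05,S),("bed right",(301.5,231),(290.5,166.5),.05,S),("bed top",(240.5,175.5),(290.5,166.5),.067,S),("bed low",(251.5,240.5),(301.5,231),.035,S)):
    an,p=fit(a,b,z,i,0); print(nm,round(an,2),np.round(p,1))
# ledge profile along jig x at bed mid, z=.047
yaw=np.radians(10.4); ex=np.array([np.cos(yaw),np.sin(yaw),0])
for off in(-15,0,15):
    o=np.array([.505,.047,.047])+off/1000*np.array([-ex[1],ex[0],0])
    ts=np.arange(-20,24,2); print([int(g["top"][tuple(np.round(proj("top",o+ex*t/1000)).astype(int)[::-1])]) for t in ts])
    print("  scene",[int(g["scene"][tuple(np.round(proj("scene",o+ex*t/1000)).astype(int)[::-1])]) for t in ts])
for n,(x,y,w,h) in dict(top=(245,220,64,48),scene=(345,200,64,48)).items():
    i2=im[n][y:y+h,x:x+w]; globals()[n]=cv2.resize(i2,(400,300),interpolation=cv2.INTER_CUBIC)
cv2.imwrite("pics/ledge.png",np.hstack([top,scene]))
E
```

```text
scene [446.37681159 218.43478261] [ 2  2 13 11 69]
top [222.24 231.32] [ 5  4 10  7 25]
grip [502.8 164.7 145. ] 0.17449344659218072
base front -79.83 [485.5 110.4]
base right 9.88 [608.6 -15.4]
base left 10.28 [575.6 273.3]
bed left 11.92 [571.4 125.6]
bed right 10.29 [595.4  -3.2]
bed top -79.94 [667.1  76.6]
bed low -79.84 [500.5  47.1]
[119, 118, 117, 123, 165, 193, 193, 182, 231, 235, 235, 225, 203, 227, 227, 237, 236, 236, 236, 236, 238, 236]
  scene [107, 107, 106, 107, 108, 109, 122, 149, 158, 176, 178, 173, 159, 143, 139, 150, 171, 179, 192, 192, 196, 197]
[117, 117, 115, 130, 170, 170, 175, 172, 231, 236, 236, 226, 201, 227, 227, 236, 235, 234, 233, 236, 239, 240]
  scene [107, 107, 106, 106, 106, 115, 115, 138, 172, 172, 179, 168, 168, 148, 143, 143, 160, 186, 186, 191, 194, 194]
[118, 118, 117, 125, 182, 182, 192, 183, 229, 229, 236, 224, 196, 232, 232, 240, 238, 237, 237, 236, 235, 237]
  scene [105, 105, 107, 105, 105, 109, 124, 124, 161, 176, 176, 171, 153, 153, 141, 153, 153, 182, 193, 193, 194, 194]
```

View pics/ledge.png

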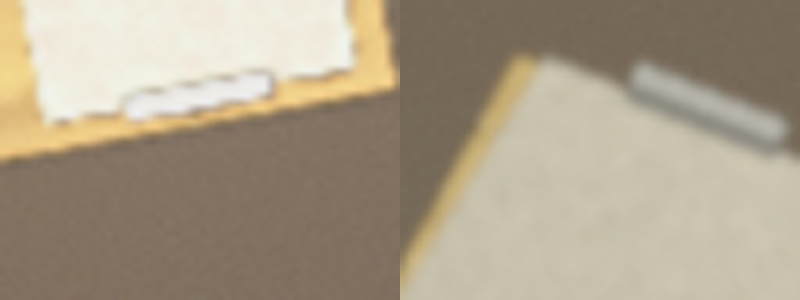

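>>> carry_out --pt "0 0 0 3.24 1" --pt "3.4 -2.8 0 0 1" --pt "3.4 -2.8 0 0 1" --pt "3.4 -2.8 0 0 1" --pt "3.4 -2.8 0 0 1" --pt "3.4 -2.8 0 0 1" --pt "3.4 -2.8 0 0 1" --pt "3.4 -2.8 0 0 1" --pt "3.4 -2.8 0 0 1" --pt "3.4 -2.8 0 0 1" --pt "3.4 -2.8 0 0 1" --force 40

```text
t: 1.2
eef_pos: [0.4423, -0.3195, 0.2311]
tool_rot: [-0.0, 0.996, 0.088, -0.0]
contact_force: [0.1, 1.0, -0.5]
gripper_width: 1.003
grasp_force: 0.0
```

>>> carry_out --pt "1.3 -4.3 0 0 1" --pt "1.3 -4.3 0 0 1" --pt "1.3 -4.3 0 0 1" --pt "1.3 -4.3 0 0 1" --pt "1.3 -4.3 0 0 1" --pt "1.3 -4.3 0 0 1" --pt "1.3 -4.3 0 0 1" --pt "1.3 -4.3 0 0 1" --pt "1.3 -4.3 0 0 1" --pt "1.3 -4.3 0 0 1" --pt "1.3 -3 0 0 1" --pt "0 0 0 0 1"

```text
t: 2.4
eef_pos: [0.5011, 0.1626, 0.2313]
tool_rot: [-0.002, 0.996, 0.092, 0.0]
contact_force: [-0.4, 0.3, 0.4]
gripper_width: 1.002
grasp_force: 0.0
```

>>> carry_out --pt "0.2 -0.2 2 0 1" --pt "0 0 3 0 1" --pt "0 0 3 0 1" --pt "0 0 2.8 0 1" --pt "0 0 0 0 1"

```text
t: 2.9
eef_pos: [0.5002, 0.157, 0.1198]
tool_rot: [0.001, 0.996, 0.088, -0.004]
contact_force: [-0.5, -0.2, 0.1]
gripper_width: 0.998
grasp_force: 0.0
```

```bash
python3 - <<'E'
from h import *
o=bot.get_obs(); print(o["eef_pos"],o["tool_rot"],o["contact_force"])
out=[]
for n,(x,y,w,h) in dict(top=(165,140,120,120),scene=(380,160,120,120)).items():
    i=imaging.read_camera(n)[...,::-1]; cv2.imwrite(f"pics/{n}1.png",i); out.append(cv2.resize(i[y:y+h,x:x+w],(400,400),interpolation=cv2.INTER_CUBIC))
cv2.imwrite("pics/c1.png",np.hstack(out))
E
```

```text
[0.50018674 0.15703053 0.11978418] [ 0.00116029  0.99609716  0.0881772  -0.00372614] [-0.50509565 -0.24285133  0.1086731 ]
```

View pics/c1.png

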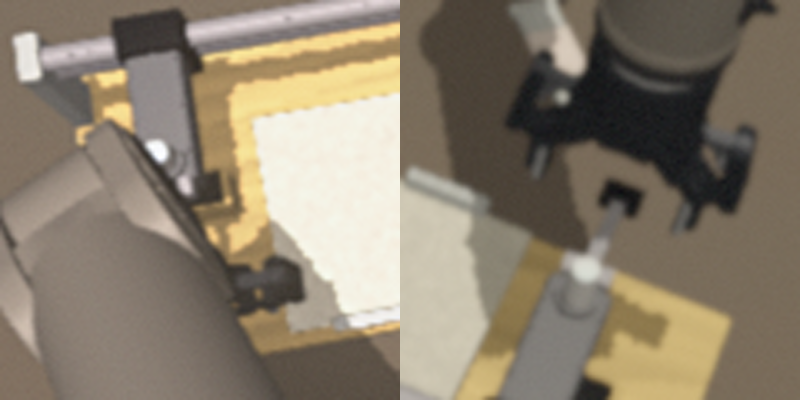

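The crop shows the open fingers straddling the black grip, which is at about (620,198) on the right side. I'll let the arm settle before closing.

>>> carry_out --pt "0 0 0 0 1" --pt "0 0 0 0 1"

```text
t: 3.2
eef_pos: [0.504, 0.1595, 0.1249]
tool_rot: [-0.0, 0.996, 0.088, 0.001]
contact_force: [0.6, 0.2, 1.0]
gripper_width: 0.999
grasp_force: 0.0
```

>>> carry_out --pt "0 -0.4 0 0 1" --pt "0 0 0 0 -1" --pt "0 0 0 0 -1" --pt "0 0 0 0 -1" --pt "0 0 0 0 -1" --pt "0 0 0 0 -1" --pt "0 0 0 0 -1" --force 40

```text
t: 3.9
eef_pos: [0.5023, 0.1633, 0.1233]
tool_rot: [-0.0, 0.996, 0.089, 0.0]
contact_force: [-1.5, 0.7, 0.5]
gripper_width: 0.299
grasp_force: 44.3
```

>>> carry_out --pt "-0.23 0 -0.75 0 -1" --pt "-0.15 0 -0.76 0 -1" --pt "-0.08 0 -0.78 0 -1" --pt "0 0 -0.78 0 -1" --pt "0.08 0 -0.78 0 -1" --pt "0.15 0 -0.76 0 -1" --pt "0.23 0 -0.75 0 -1" --pt "0.3 0 -0.72 0 -1" --pt "0.37 0 -0.68 0 -1" --pt "0.44 0 -0.64 0 -1" --pt "0 0 0 0 -1" --pt "0 0 0 0 -1"

```text
t: 5.1
eef_pos: [0.5129, 0.165, 0.1974]
tool_rot: [0.0, 0.996, 0.088, -0.0]
contact_force: [0.1, 0.6, -2.9]
gripper_width: 0.293
grasp_force: 40.6
```

Force is still low, so I'll nudge a little further toward the end stop.

>>> carry_out --pt "0.2 0 -0.25 0 -1" --pt "0.2 0 -0.25 0 -1" --pt "0 0 0 0 -1" --pt "0 0 0 0 -1"

```text
t: 5.5
eef_pos: [0.5153, 0.1651, 0.2007]
tool_rot: [0.001, 0.996, 0.089, -0.002]
contact_force: [-2.7, 0.6, -17.7]
gripper_width: 0.296
grasp_force: 42.0
```

>>> carry_out --pt "0 0 0 0 1" --pt "0 0 0 0 1" --pt "0 0 0 0 1" --pt "0 0 0 0 1" --pt "0 0 -3 0 1" --pt "0 0 -4 0 1" --pt "-0.8 4.6 0 0 1" --pt "-0.8 4.6 0 0 1" --pt "-0.8 4.6 0 0 1" --pt "-0.8 4.6 0 0 1" --pt "-0.8 4.6 0 0 1" --pt "-0.8 4.6 0 0 1"

```text
t: 6.7
eef_pos: [0.5189, -0.1163, 0.2733]
tool_rot: [0.0, 0.996, 0.089, 0.001]
contact_force: [0.5, 0.4, -0.5]
gripper_width: 0.998
grasp_force: 0.0
```

>>> carry_out --pt "-0.8 4.6 0 0 1" --pt "-0.8 4.6 0 0 1" --pt "-0.8 4.6 0 0 1" --pt "-0.8 4.6 0 0 1" --pt "-0.8 4.6 0 0 1" --pt "-0.5 4.1 0 0 1" --pt "0 0 2 8.5 1" --pt "0 0 2 8.5 1" --pt "0 0 2 8.5 1" --pt "0 0 2 8.5 1" --pt "0 0 2 8.5 1" --pt "0 0 2 8.5 1"

```text
t: 7.9
eef_pos: [0.5226, -0.3894, 0.1523]
tool_rot: [0.0, 0.936, -0.352, 0.001]
contact_force: [0.5, 0.7, 1.0]
gripper_width: 1.002
grasp_force: 0.0
```

```bash
python3 - <<'E'
from h import *
print(bot.get_obs()["eef_pos"])
out=[]
for n,(x,y,w,h) in dict(top=(165,120,150,150),scene=(330,150,150,150)).items():
    i=imaging.read_camera(n)[...,::-1]; cv2.imwrite(f"pics/{n}2.png",i); out.append(cv2.resize(i[y:y+h,x:x+w],(400,400),interpolation=cv2.INTER_CUBIC))
cv2.imwrite("pics/c2.png",np.hstack(out))
E
```

```text
[ 0.52262769 -0.38940824  0.15226348]
```

View pics/c2.png

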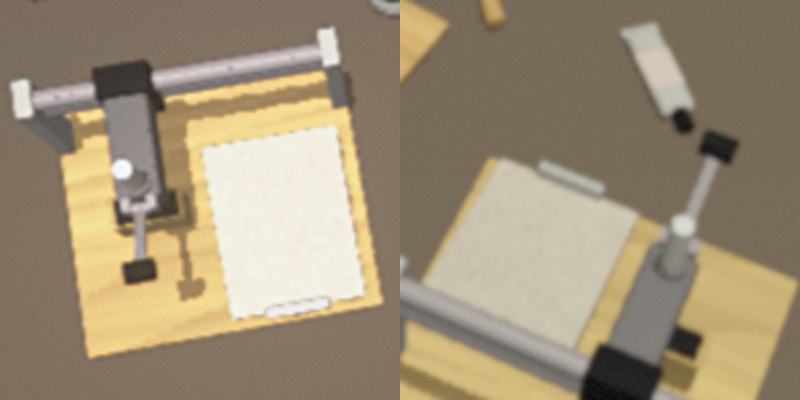

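The crop shows the lever up, with its grip at (139,270) on the left and (718,147) on the right. The pen is raised and the bed is free.

>>> carry_out --pt "0 0 2 8.5 1" --pt "0 0 2 8.5 1" --pt "0 0 2 8.5 1" --pt "0 0 2 8.5 1" --pt "0 0.2 0 1.6 1" --pt "0 0 3 0 1" --pt "0 0 2 0 1" --pt "0 0 0 0 1" --pt "0 0 0 0 1"

```text
t: 8.9
eef_pos: [0.5209, -0.3902, 0.0239]
tool_rot: [-0.0, 0.786, -0.618, 0.001]
contact_force: [0.8, -0.4, 0.1]
gripper_width: 1.002
grasp_force: 0.0
```

>>> carry_out --pt "0 0 1.3 0 1" --pt "0 0 1 0 1" --pt "0 0 0 0 -1" --pt "0 0 0 0 -1" --pt "0 0 0 0 -1" --pt "0 0 0 0 -1" --pt "0 0 0 0 -1" --force 30

```text
t: 9.6
eef_pos: [0.5201, -0.3896, -0.0006]
tool_rot: [0.0, 0.786, -0.619, 0.0]
contact_force: [-0.0, -0.2, -0.6]
gripper_width: 0.691
grasp_force: 33.2
```

>>> carry_out --pt "0 0 -3 0 -1" --pt "0 0 -4 -8.5 -1" --pt "0 0 -4 -8.5 -1" --pt "0 0 -3 -8.5 -1" --pt "0 0 0 -8.5 -1" --pt "0 0 0 -8.5 -1" --pt "0 0 0 -8.5 -1" --pt "0 0 0 -8.5 -1" --pt "0 0 0 -8.5 -1" --pt "0 0 0 -8.5 -1" --pt "0 0 0 -8.5 -1" --pt "0 0 0 -1.6 -1"

```text
t: 10.8
eef_pos: [0.5198, -0.3897, 0.1393]
tool_rot: [-0.0, 0.996, 0.09, -0.0]
contact_force: [-0.3, -0.1, -0.9]
gripper_width: 0.692
grasp_force: 33.2
```

>>> carry_out --pt "1.3 -3.9 0 0 -1" --pt "1.3 -3.9 0 0 -1" --pt "1.3 -3.9 0 0 -1" --pt "1.3 -3.9 0 0 -1" --pt "1.3 -3.9 0 0 -1" --pt "1.3 -3.9 0 0 -1" --pt "1.3 -3.9 0 0 -1" --pt "1.3 -3.9 0 0 -1" --pt "1.3 -3.9 0 0 -1" --pt "1.3 -3.9 0 0 -1" --pt "1.9 -4.3 0 0 -1" --pt "0 0 0 0 -1"

```text
t: 12.0
eef_pos: [0.5911, 0.0724, 0.14]
tool_rot: [-0.003, 0.996, 0.092, 0.001]
contact_force: [-0.3, 1.0, -1.4]
gripper_width: 0.69
grasp_force: 33.2
```

>>> carry_out --pt "0 0 0 0 -1" --pt "0 0 0 0 -1"

```text
t: 12.2
eef_pos: [0.5902, 0.0615, 0.1391]
tool_rot: [0.001, 0.996, 0.087, -0.0]
contact_force: [-0.0, -0.2, -0.4]
gripper_width: 0.695
grasp_force: 33.2
```

```bash
python3 - <<'E'
from h import *
o=bot.get_obs();print(o["eef_pos"],o["tool_rot"])
out=[]
for n,(x,y,w,h) in dict(top=(200,120,150,150),scene=(320,150,150,150)).items():
    i=imaging.read_camera(n)[...,::-1]; cv2.imwrite(f"pics/{n}3.png",i); out.append(cv2.resize(i[y:y+h,x:x+w],(400,400),interpolation=cv2.INTER_CUBIC))
cv2.imwrite("pics/c3.png",np.hstack(out))
E
```

```text
[0.59020378 0.06154139 0.13910368] [ 5.28306804e-04  9.96198500e-01  8.71101420e-02 -3.04492855e-04]
```

View pics/c3.png

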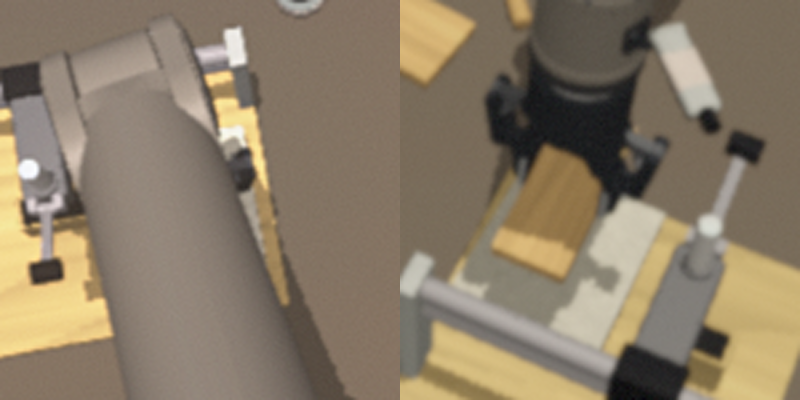

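The crop shows the panel held level over the bed at about (550,215), lengthways up the slope, with the lever still up. Next I'll lower it with a light grip so that it tilts onto the bed.

>>> carry_out --pt "0 -0.1 3 0 -1" --pt "0 0 2.5 0 -1" --pt "0 0 1.2 0 -1" --pt "0 0 0.5 0 -1" --pt "0 0 0.4 0 -1" --pt "0 0 0.3 0 -1" --pt "0 0 0 0 -1" --force 20

```text
t: 13.0
eef_pos: [0.5901, 0.0633, 0.0609]
tool_rot: [0.0, 0.996, 0.088, -0.0]
contact_force: [-3.5, -1.8, 3.4]
gripper_width: 0.691
grasp_force: 33.9
```

>>> carry_out --pt "0 0 0.3 0 -1" --pt "0 0 0.3 0 -1" --pt "0 0 0 0 -1"

```text
t: 13.3
eef_pos: [0.5906, 0.0639, 0.0544]
tool_rot: [0.0, 0.996, 0.088, 0.0]
contact_force: [-4.5, -1.9, 3.8]
gripper_width: 0.692
grasp_force: 34.3
```

>>> carry_out --pt "0 0.1 0.2 0 -1" --pt "0 0 0.15 0 -1" --pt "0 0 0 0 -1"

```text
t: 13.6
eef_pos: [0.5908, 0.0636, 0.0514]
tool_rot: [-0.0, 0.996, 0.089, 0.0]
contact_force: [-5.3, -0.5, 8.0]
gripper_width: 0.692
grasp_force: 34.9
```

>>> carry_out --pt "-0.3 0 0.06 0 -1" --pt "-0.2 0 0.04 0 -1" --pt "0 0 0 0 -1"

```text
t: 13.9
eef_pos: [0.5873, 0.0627, 0.0506]
tool_rot: [-0.0, 0.996, 0.089, 0.002]
contact_force: [2.1, 1.5, 5.3]
gripper_width: 0.692
grasp_force: 34.5
```

>>> carry_out --pt "-0.15 0 0.03 0 -1" --pt "-0.15 0 0.03 0 -1" --pt "0 0 0 0 -1" --pt "0 0 0 0 -1"

```text
t: 14.3
eef_pos: [0.5841, 0.062, 0.0499]
tool_rot: [-0.0, 0.996, 0.089, 0.002]
contact_force: [1.6, -0.0, 5.7]
gripper_width: 0.695
grasp_force: 34.6
```

>>> carry_out --pt "-0.1 0 0.02 0 -1" --pt "-0.1 0 0.02 0 -1" --pt "0 0 0 0 -1"

```text
t: 14.6
eef_pos: [0.5821, 0.0617, 0.0495]
tool_rot: [-0.0, 0.996, 0.089, 0.002]
contact_force: [2.2, -0.5, 5.2]
gripper_width: 0.694
grasp_force: 34.6
```

>>> carry_out --pt "-0.1 0 0.02 0 -1" --pt "-0.1 0 0.02 0 -1" --pt "0 0 0 0 -1"

```text
t: 14.9
eef_pos: [0.582, 0.0617, 0.0495]
tool_rot: [-0.001, 0.996, 0.089, 0.004]
contact_force: [7.8, 1.2, 2.7]
gripper_width: 0.692
grasp_force: 34.2
```

Contact with the ledge: the force along x rose to 8 N and the panel stopped moving. Releasing and checking.

>>> carry_out --pt "0 0 0 0 1" --pt "0 0 0 0 1" --pt "0 0 0 0 1" --pt "0 0 0 0 1" --pt "0 0 -3 0 1" --pt "0 0 -4 0 1" --pt "0 0 -4 0 1" --pt "0 0 -4 0 1" --pt "-3 4 -2 0 1" --pt "-3 4 0 0 1" --pt "-3 4 0 0 1" --pt "-3 4 0 0 1"

```text
t: 16.1
eef_pos: [0.4888, -0.1161, 0.217]
tool_rot: [0.0, 0.996, 0.089, -0.0]
contact_force: [0.3, -0.9, 0.9]
gripper_width: 0.999
grasp_force: 0.0
```

>>> carry_out --pt "-1 4.8 0 0 1" --pt "-1 4.8 0 0 1" --pt "-1 4.8 0 0 1" --pt "0 0 0 0 1"

```text
t: 16.5
eef_pos: [0.4837, -0.2697, 0.2167]
tool_rot: [0.002, 0.997, 0.083, -0.001]
contact_force: [0.2, 0.9, -0.2]
gripper_width: 0.998
grasp_force: 0.0
```

```bash
python3 - <<'E'
from h import *
out=[]
for n,(x,y,w,h) in dict(top=(195,140,120,120),scene=(330,170,130,130)).items():
    i=imaging.read_camera(n)[...,::-1]; cv2.imwrite(f"pics/{n}4.png",i); out.append(cv2.resize(i[y:y+h,x:x+w],(400,400),interpolation=cv2.INTER_CUBIC))
cv2.imwrite("pics/c4.png",np.hstack(out))
# bed-frame panel outline on top face
yaw=np.radians(10.15);ex=np.array([np.cos(yaw),np.sin(yaw),0]);ey=np.array([-ex[1],ex[0],0]);ez=np.array([0,0,1.])
bx=np.cos(.21)*ex+np.sin(.21)*ez; bz=-np.sin(.21)*ex+np.cos(.21)*ez; O=np.array([.5105,.048,.035])
print("expected top corners", [np.round(proj("top",O+bx*a+ey*b+bz*.014),1).tolist() for a,b in((0,.03),(0,-.03),(.15,-.03),(.15,.03))])
im=cv2.imread("pics/top4.png"); hsv=cv2.cvtColor(im,cv2.COLOR_BGR2HSV)
m=cv2.inRange(hsv,(12,70,120),(28,200,255)); 
n,l=cv2.connectedComponents(m); k=l[205,271]; c=blobs(l==k)[0].astype(float)[:,0]
P=[]
for p in c:
    o,d=ray("top",p); t=((O+bz*.014-o)@bz)/(d@bz); X=o+d*t-O; P.append([X@bx*1000,X@ey*1000])
r=cv2.minAreaRect(np.array(P,np.float32)); print("panel bed frame",np.round(r[0],1),np.round(r[1],1),r[2])
E
```

```text
expected top corners [[264.5, 235.7], [287.9, 231.5], [277.6, 173.3], [254.1, 177.3]]
panel bed frame [75.8 -1.7] [148.8  60.1] 0.06520753353834152
```

View pics/c4.png

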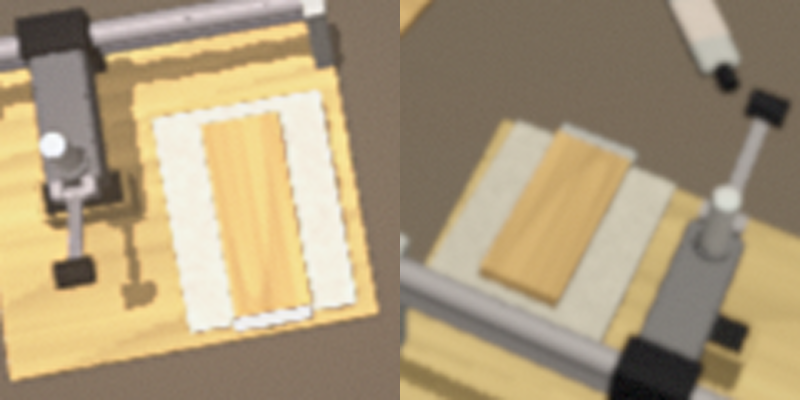

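The crop shows the panel lying on the bed with its lower end at the ledge, near left-crop (272,312), and the lever still up. I'll check centring against the bed edges and find the lifted grip.

```bash
python3 - <<'E'
from h import *
yaw=np.radians(10.15);ex=np.array([np.cos(yaw),np.sin(yaw),0]);ey=np.array([-ex[1],ex[0],0]);ez=np.array([0,0,1.])
bx=np.cos(.21)*ex+np.sin(.21)*ez; bz=-np.sin(.21)*ex+np.cos(.21)*ez; O=np.array([.5105,.048,.035])
def edges(n,zoff,ylo,yhi,chan,a0,a1):
    im=cv2.cvtColor(cv2.imread(f"pics/{n}4.png"),cv2.COLOR_BGR2HSV)[...,chan].astype(np.float32)
    ys=np.arange(ylo,yhi,.25)/1000; acc=0
    for a in np.linspace(a0,a1,40):
        q=np.array([proj(n,O+bx*a+ey*y+bz*zoff) for y in ys],np.float32); acc=acc+cv2.remap(im,q[None,:,0],q[None,:,1],cv2.INTER_LINEAR)[0]
    g=np.abs(np.gradient(np.convolve(acc/40,np.ones(5)/5,'same')));g[:8]=g[-8:]=0; return ys[np.argmax(g)]*1000
for n in("top","scene"):
    print(n,"bed",edges(n,0,-78,-52,1,.04,.12),edges(n,0,52,78,1,.04,.12),"panel",edges(n,.014,-42,-20,1,.03,.13),edges(n,.014,20,42,1,.03,.13))
g=[]
for n,(u,v) in dict(scene=(330+367/400*130,170+107/400*130),top=(195+75/400*120,140+272/400*120)).items():
    u,v=int(u),int(v); im=cv2.imread(f"pics/{n}4.png",0)[v-8:v+9,u-9:u+10]
    k,l,st,ce=cv2.connectedComponentsWithStats((im<60).astype(np.uint8)); i=1+np.argmax(st[1:,4]); g.append(ce[i]+[u-9,v-8])
G,e=tri(*g); print("grip",np.round(G*1000,1),e*1000, "TCP now",bot.get_obs()["eef_pos"])
r=G-O; print("grip in jig axes from bed origin: x",r@ex,"y",r@ey)
E
```

```text
top bed -65.25 65.75 panel -31.25 28.5
scene bed -65.0 66.5 panel -30.0 30.0
grip [512.7 165.7 209.8] 5.339041029873335 TCP now [ 0.4853642  -0.26254284  0.21648096]
grip in jig axes from bed origin: x 0.022876111044160926 y 0.11545934035758516
```

>>> carry_out --pt "0 0 -3 0 1" --pt "0 0 -3 0 1" --pt "1.1 -4.6 0 0 1" --pt "1.1 -4.6 0 0 1" --pt "1.1 -4.6 0 0 1" --pt "1.1 -4.6 0 0 1" --pt "1.1 -4.6 0 0 1" --pt "1.1 -4.6 0 0 1" --pt "1.1 -4.6 0 0 1" --pt "1.1 -4.6 0 0 1" --pt "1.1 -4.6 0 0 1" --pt "0 0 0 0 1"

```text
t: 17.8
eef_pos: [0.5079, 0.1733, 0.2772]
tool_rot: [-0.002, 0.995, 0.095, -0.0]
contact_force: [-0.1, 0.0, 0.1]
gripper_width: 1.001
grasp_force: 0.0
```

>>> carry_out --pt "0 0 0 0 1" --pt "0 0 0 0 1" --pt "0 0 0 0 1"

```text
t: 18.1
eef_pos: [0.5104, 0.1621, 0.2769]
tool_rot: [0.0, 0.996, 0.088, -0.0]
contact_force: [-0.6, -0.1, 0.0]
gripper_width: 0.997
grasp_force: 0.0
```

>>> carry_out --pt "0.4 -0.2 2 0 1" --pt "0 0 3 0 1" --pt "0 0 2 0 1" --pt "0 0 1 0 1" --pt "0 0 0 0 1" --pt "0 0 0 0 -1" --pt "0 0 0 0 -1" --pt "0 0 0 0 -1" --pt "0 0 0 0 -1" --pt "0 0 0 0 -1" --pt "0 0 0 0 -1" --force 40

```text
t: 19.2
eef_pos: [0.5143, 0.166, 0.1975]
tool_rot: [0.0, 0.996, 0.089, 0.0]
contact_force: [-1.6, -1.2, 4.6]
gripper_width: 0.294
grasp_force: 44.4
```

>>> carry_out --pt "0 0.6 0 0 -1" --pt "0 1.2 0 0 -1" --pt "0 1.2 0 0 -1" --pt "0 1.2 0 0 -1" --pt "0 1.2 0 0 -1" --pt "0 1.2 0 0 -1" --pt "0 1.2 0 0 -1" --pt "0 1.2 0 0 -1" --pt "0 1.2 0 0 -1" --pt "0 0.8 0 0 -1" --pt "0 0 0 0 -1" --pt "0 0 0 0 -1"

```text
t: 20.4
eef_pos: [0.5342, 0.0554, 0.1972]
tool_rot: [0.001, 0.996, 0.088, 0.0]
contact_force: [-0.9, -1.8, 4.6]
gripper_width: 0.296
grasp_force: 44.5
```

>>> carry_out --pt "0 0.4 0 0 -1" --pt "0 0 0 0 -1" --pt "0 0 0 0 -1"

```text
t: 20.7
eef_pos: [0.5348, 0.0523, 0.1972]
tool_rot: [0.0, 0.996, 0.088, 0.0]
contact_force: [-1.5, 0.1, 4.9]
gripper_width: 0.299
grasp_force: 44.6
```

```bash
python3 - <<'E'
from h import *
print(bot.get_obs()["eef_pos"])
out=[]
for n,(x,y,w,h) in dict(top=(215,120,120,120),scene=(310,150,140,140)).items():
    i=imaging.read_camera(n)[...,::-1]; cv2.imwrite(f"pics/{n}5.png",i); out.append(cv2.resize(i[y:y+h,x:x+w],(400,400),interpolation=cv2.INTER_CUBIC))
cv2.imwrite("pics/c5.png",np.hstack(out))
E
```

```text
[0.53476443 0.05227936 0.19717408]
```

View pics/c5.png

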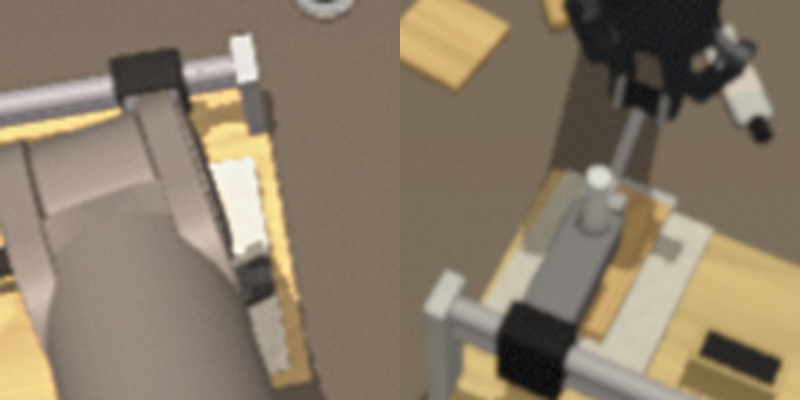

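The crop shows the head over the panel, with the white pen top at (599,178) on the right side and the fingers still holding the grip. I'll check the pen's lateral position by casting its ray onto z = 0.227.

```bash
python3 - <<'E'
from h import *
yaw=np.radians(10.15);ex=np.array([np.cos(yaw),np.sin(yaw),0]);ey=np.array([-ex[1],ex[0],0]); O=np.array([.5105,.048,.035])
for p,q,f in(((379.7,212.3),None,"scene5"),((330+326/400*130,170+199/400*130),None,"scene4")):
    u,v=map(int,p); hsv=cv2.cvtColor(cv2.imread(f"pics/{f}.png"),cv2.COLOR_BGR2HSV); s=hsv[v-8:v+9,u-8:u+9]
    m=((s[...,2]>185)&(s[...,1]<40)).astype(np.uint8); k,l,st,ce=cv2.connectedComponentsWithStats(m); i=1+np.argmax(st[1:,4]); c=ce[i]+[u-8,v-8]
    X=onz("scene",c,.227); r=X-O; print(f,c,st[i,4],"jig x,y from bed",r@ex,r@ey)
E
```

```text
scene5 [379.36363636 211.75      ] 44 jig x,y from bed 0.11101137584951797 -0.001116338003904184
scene4 [436. 234.] 45 jig x,y from bed 0.1096895053854195 0.11344009469674668
```

>>> carry_out --pt "-0.44 0 0.64 0 -1" --pt "-0.37 0 0.68 0 -1" --pt "-0.3 0 0.72 0 -1" --pt "-0.23 0 0.75 0 -1" --pt "-0.15 0 0.76 0 -1" --pt "-0.08 0 0.78 0 -1" --pt "0 0 0.78 0 -1" --pt "0.08 0 0.78 0 -1" --pt "0.15 0 0.76 0 -1" --pt "0.23 0 0.75 0 -1" --pt "0 0 0 0 -1" --pt "0 0 0 0 -1"

```text
t: 22.0
eef_pos: [0.5222, 0.0501, 0.1222]
tool_rot: [0.001, 0.996, 0.088, -0.001]
contact_force: [-3.3, -3.1, 1.4]
gripper_width: 0.297
grasp_force: 53.4
```

>>> carry_out --pt "0.1 0 0.25 0 -1" --pt "0 0 0 0 -1" --pt "0 0 0 0 -1"

```text
t: 22.3
eef_pos: [0.5229, 0.0505, 0.12]
tool_rot: [0.001, 0.996, 0.088, -0.002]
contact_force: [-5.7, -2.8, 2.7]
gripper_width: 0.297
grasp_force: 54.0
```

>>> carry_out --pt "0.1 0 0.25 0 -1" --pt "0 0 0 0 -1" --pt "0 0 0 0 -1"

```text
t: 22.6
eef_pos: [0.5239, 0.0508, 0.1175]
tool_rot: [0.001, 0.996, 0.088, -0.002]
contact_force: [-6.6, -3.0, 4.0]
gripper_width: 0.292
grasp_force: 54.4
```

>>> carry_out --pt "0.1 0 0.25 0 -1" --pt "0 0 0 0 -1" --pt "0 0 0 0 -1"

```text
t: 22.9
eef_pos: [0.5242, 0.0509, 0.1167]
tool_rot: [0.001, 0.996, 0.088, -0.002]
contact_force: [-14.8, -4.5, 23.0]
gripper_width: 0.294
grasp_force: 57.2
```

The lever is at its lower stop, with 23 N and no further motion. Releasing, backing away and checking.

>>> carry_out --pt "0 0 0 0 1" --pt "0 0 0 0 1" --pt "0 0 0 0 1" --pt "0 0 0 0 1" --pt "0 0 -3 0 1" --pt "0 0 -4 0 1" --pt "0 0 -4 0 1" --pt "-1 4.5 -1 0 1" --pt "-1 4.5 0 0 1" --pt "-1 4.5 0 0 1" --pt "-1 4.5 0 0 1" --pt "-1 4.5 0 0 1"

```text
t: 24.1
eef_pos: [0.5165, -0.1798, 0.2355]
tool_rot: [0.0, 0.996, 0.089, 0.0]
contact_force: [0.9, 0.2, -0.8]
gripper_width: 0.996
grasp_force: 0.0
```

>>> carry_out --pt "-1 4.5 0 0 1" --pt "-1 4.5 0 0 1" --pt "0 0 0 0 1" --pt "0 0 0 0 1"

```text
t: 24.5
eef_pos: [0.5126, -0.2711, 0.2349]
tool_rot: [-0.0, 0.996, 0.087, -0.0]
contact_force: [-0.1, 0.7, -0.9]
gripper_width: 0.999
grasp_force: 0.0
```

```bash
python3 - <<'E'
from h import *
yaw=np.radians(10.15);ex=np.array([np.cos(yaw),np.sin(yaw),0]);ey=np.array([-ex[1],ex[0],0]); O=np.array([.5105,.048,.035])
out=[]
for n,(x,y,w,h) in dict(top=(215,120,120,120),scene=(310,150,140,140)).items():
    i=imaging.read_camera(n)[...,::-1]; cv2.imwrite(f"pics/{n}6.png",i); out.append(cv2.resize(i[y:y+h,x:x+w],(400,400),interpolation=cv2.INTER_CUBIC))
cv2.imwrite("pics/c6.png",np.hstack(out))
p0=[.5227-.0,.0505,.138]; g=[]
for n in("scene","top"):
    u,v=proj(n,p0).astype(int); im=cv2.imread(f"pics/{n}6.png",0)[v-9:v+10,u-9:u+10]
    k,l,st,ce=cv2.connectedComponentsWithStats((im<60).astype(np.uint8)); i=1+np.argmax(st[1:,4]); g.append(ce[i]+[u-9,v-9])
G,e=tri(*g); r=G-O; print("grip",G,e,"y",r@ey)
print(proj("scene",O+.11*ex-.001*ey+[0,0,.17]),bot.get_obs()["contact_force"])
E
```

```text
grip [0.52918366 0.04586971 0.1438362 ] 0.011895638993312477 y -0.005389493007094888
[378.7594798  217.45826677] [-0.80413427  0.12757257 -0.50063088]
```

View pics/c6.png

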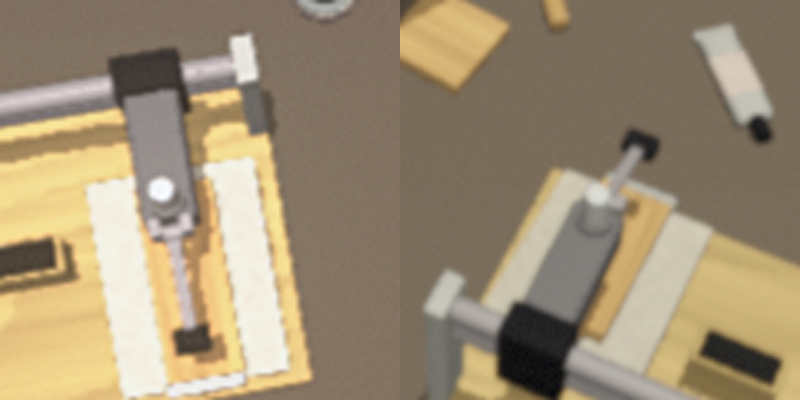

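The crop shows the lever down again, with its grip at (192,338) on the left and (640,145) on the right. The pen top is lower, at (597,194), over the seated panel.

```bash
python3 - <<'E'
from h import *
yaw=np.radians(10.15);ex=np.array([np.cos(yaw),np.sin(yaw),0]);ey=np.array([-ex[1],ex[0],0]); O=np.array([.5105,.048,.035])
for nm,a,b in(("grip",(394,200.75),(272.6,221.4)),("pen",(379,217.4),(263.3,176.8))):
    G,e=tri(a,b); r=G-O; print(nm,G.round(4),e,"x,y",r@ex,r@ey)
r=onz("scene",(379,217.4),.205)-O; print(r@ex,r@ey)
E
```

```text
grip [0.5264 0.0497 0.1384] 0.0018053021459089964 x,y 0.01593569110392262 -0.0011499060162465768
pen [0.6189 0.0661 0.205 ] 0.0014577958751523172 x,y 0.1098927319438012 -0.0013239289680862382
0.10966772777280058 -0.0006303280325415175
```

The grip is at 138 mm and the pen top at 205 mm, both matching a fully lowered lever. The pen is about 1 mm from the panel's mid-line, so I'm handing in.

```bash
python3 -c "
from station import bot
print(bot.hand_in())"
```

```text
the job is handed in; nothing more can be done
None
```

The job is handed in: the long panel lies flat on the bed against the ledge, about 1 mm off centre, with the head over its mid-line and the lever fully down, in the order asked and in about 25 s; the hand-in gave no verdict.

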